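Dock the stirrer handset and click its dial to seven

TASK

Put the loose white dial handset fully home in its blue cradle, dial end at the cradle's round end, and let go of it. Only then turn its knob clockwise until it rests exactly seven clicks past the long yellow zero mark; that is more than one grasp can turn, so let go and take the knob again as needed. Leave the jar, bottle, beaker and tape roll where they stand.

Things in the scene. Friction and masses are not known exactly. Their poses are not given: they have to be found in the camera images.
- handset: Loose white remote control, 184 mm long (x), 30 mm high, about 0.25 kg, starting flat on the worktop, x within 0.6 rad of straight away from the robot. Origin: centre of its underside; z up. Its handle is a bar 42 mm wide (y) from x = -92 to +40 mm; the round head, 72 mm diameter, is centred at x = +56 mm and carries the black knob on top.
- handset_grip (a point): Point in the middle of the handle, where to carry the handset: at x = -35 mm in its frame, 15 mm above its underside. Axes as the handset's: grip across y (42 mm).
- knob_grip (a point): Point on the knob's axis (fixed to the handset), 50 mm above the underside of the handset. The knob is round, fluted, black, 44 mm diameter, and stands from 32 to 60 mm above that underside (the face of the head is at 30 mm). Axes as the handset's.
- zero_mark (a point): The long, wide, yellow mark 0 on the black face of the head, 29.5 mm from the knob's axis, 120 degrees anticlockwise (from above) of the handset's x axis. White marks 1 to 10 follow clockwise round the knob, 24 degrees apart; 5 and 10 are longer.
- pointer (a point): Outer end of the white pointer line on top of the knob, 19.5 mm from its axis; it turns with the knob.
- dial (a joint): Knob angle, rad: 0 with the pointer at yellow mark 0, growing clockwise seen from above. It clicks every 24 degrees (0.4189 rad), once per mark, takes about 0.05 N m and pulls itself to the middle of the nearest click when let go; end stops just outside marks 0 and 10. Starts at mark 1, 2 or 3. Seven clicks past zero is 2.932.
- cradle: Blue cradle fixed to the worktop, 208 mm long (x), 92 mm wide at its round end (+x), 56 mm at the handle end; x within 0.5 rad of straight away from the robot. Origin: centre of its underside. Its floor is 6 mm up; low guides, top 22 mm above the worktop and flared outward above 14 mm, stand 3 mm clear of the handset; from x = -70 to +30 mm the sides are open for fingers.
- cradle_seat (a point): Point on the cradle's floor where the origin of the handset comes to lie when it is fully home, x axes the same way. Axes as the cradle's.
- jar: Small jar with white lid, 44 mm diameter, 50 mm high; origin under its centre. Bystander.
- bottle: Amber bottle with black cap, 60 mm diameter, 135 mm high; origin under its centre. Bystander.
- beaker: Glass beaker, 72 mm diameter, 93 mm high; origin under its centre. Bystander.
- tape: Beige roll of tape lying flat, 68 mm diameter, 18 mm high; origin under its centre. Bystander.
Mind the look-alikes: they are no part of the job. Of the things like the cradle, leave any that is orange; of the rest the larger one is meant.

How it is judged:
On the way, in this order (a step that is already met when the one before it is completed fails the run):
1. the handset lies fully home in the cradle, let go, its dial not yet set (still short of mark 4) (distance between handset and cradle_seat below 0.008 m and angle between the x axis of handset and the x axis of cradle, either way round below 0.1 rad and x of knob_grip in the frame of cradle above 0.03 m and angle between handset's own z axis and vertical below 0.05 rad and contact force between the fingers and handset below 0.1 N and linear speed of handset below 0.02 m/s and value of joint dial below 1.592 rad), for 0.2 s.
2. with the handset in the cradle, the dial rests at seven clicks (distance between handset and cradle_seat below 0.008 m and angle between the x axis of handset and the x axis of cradle, either way round below 0.1 rad and x of knob_grip in the frame of cradle above 0.03 m and angle between handset's own z axis and vertical below 0.05 rad and contact force between the fingers and handset below 0.1 N and value of joint dial between 2.806 and 3.058 rad), for 0.2 s.
At the end, for the whole second after the job is handed in: The handset lies flat and home in the cradle (origin within 8 mm of the seat point, axes within 0.1 rad, dial at the round end), released and at rest, and its dial rests in the seventh click past zero (within 0.3 of a click) (all of step 2 and linear speed of handset below 0.02 m/s and velocity of joint dial between -0.1 and 0.1 rad/s); the robot touches nothing.
It fails at once if the jar is moved more than 30 mm (distance of jar from where it was at the start of the episode above 0.03 m).
It fails at once if the bottle is moved more than 30 mm (distance of bottle from where it was at the start of the episode above 0.03 m).
It fails at once if the beaker is moved more than 30 mm (distance of beaker from where it was at the start of the episode above 0.03 m).
It fails at once if the tape is moved more than 30 mm (distance of tape from where it was at the start of the episode above 0.03 m).
It also fails if it takes over 56 s, if anything falls off the work surface, if the arm or the gripper's body presses on something with over 40 N, if the wrist force passes 120 N, or if a joint passes its speed limit or range.

ROBOT

A 6-joint arm with a two-finger parallel gripper is mounted at the origin on a cart in front of the work surface, level with it; the furniture and walls round the work are solid. World frame = base frame: x ahead of the robot, y to its left, z up, the work surface at z = 0. Lengths are in m, angles in rad, forces in N, time in s.
With the tool pointing down it reaches from about 0.275 to 0.825 m from the base axis. Payload 5.2 kg.
Tool frame: the origin (TCP) lies on the centre line of the jaws, within the pads' length; the fingertips stand 14 mm ahead of it and the grasp point (between the pads) lies 5 mm behind it; z points along the fingers, y is the line along which they close (so a half turn about z gives the same grasp; the last joint's range is limited). The gripper opens to 93 mm and grips with 3 to 60 N. Pads are 15 mm wide; open, the fingers measure 128 mm over their backs; the gripper's body (75 mm by 188 mm) begins 65 mm behind the grasp point.
Start: joints at [0.98, 0.259, 1.535, -0, 1.348, -0.203], TCP at [0.208, 0.509, 0.233] pointing down, gripper open.
Joint ranges: [-3.14, 3.14], [-0.91, 2.08], [0.19, 2.58], [-1.22, 4.36], [0.22, 2.71], [-3.12, 3.12]. Speed limits (rad/s): [2.57, 2.57, 3.14, 3.14, 3.14, 3.14].

INTERFACE

Orientations are given as a unit quaternion [x, y, z, w].
In Python, from plant import robot, effector, solve_ik, state, optics, job gives the robot as it stands. Calls block until the motion is done:
- robot.goto(position, orientation): joint-space move of the TCP to a pose.
- robot.servo_line(position, vel=0.15, frame=None, force_limit=None): straight line of the TCP; frame=None keeps the orientation; vel is the mean speed in m/s. With force_limit (N) it stops when the force on the tool has changed by that much, and returns True; else False.
- robot.move_j(angles): joint-space move.
- effector.gripper_open() and effector.grab(f_grip=None): open the fingers fully, or close them until they stop; f_grip is the grip in N (None keeps the last).
- robot.wait(seconds).
- solve_ik(position, orientation): joint angles nearest the present ones, or None.
- state(): the state.
- optics.capture(name): name is "side" or "top" or "wrist"; returns the picture (384x512x3 uint8, red, green, blue); there is no depth.
- optics.camera_model(name): a dict with "fx", "fy", "cx", "cy" (pixels), "R" (3x3) and "t" (3): a world point X has camera coordinates R X + t. Camera axes: x right, y down, z forward; pixel columns grow to the right and rows downward; lengths in m; the calibration is good to about 2 mm. A picture is of the moment at which its call begins: read the wrist's pose just before it. camera_model takes no time and is no camera call; for the wrist camera it gives the pose at the moment of the call.
A pose or a line that the arm cannot do raises robot.MotionError and nothing moves.
- job.hand_in(): hands the job in; it is judged then, once.
The state is a dict: "clock": time; "joint_pos": joint angles; "joint_vel": joint speeds; "tau": joint torques, N m; "eef_pos": TCP position; "eef_rot": TCP orientation; "wrist_force": force on the tool from outside, world axes, zero at the start; "wrist_torque": the same for the moment, N m; "width": finger opening in m; "grasp_force": force on a finger pad.
Only numpy, scipy, OpenCV 4.12 (cv2) and the standard library are available. Lean on these libraries where they do the work, as an engineer would, in place of code of your own. Each camera call takes 0.05 s, during which the arm holds its last target. There are 200 camera calls.

## Working session

There is one attempt and no reset: what is moved stays moved. The work goes in short steps, each a Python script; the robot and the scene stay as the last script left them, time stands still between calls to the robot, and variables do not carry over. Pictures are saved under pics/ and viewed, at most 10 in all, crops included, and the job is handed in when it is done.

```bash
mkdir -p pics
cat > h.py <<'E'
import numpy as np, cv2
from plant import robot, effector, solve_ik, state, optics, job
def snap(n,f):
    m=optics.camera_model(n); im=optics.capture(n); cv2.imwrite('pics/'+f+'.png',im[:,:,::-1]); 
    np.savez('pics/'+f+'.npz',**{k:np.array(v) for k,v in m.items()}); return im,m
def ray(m,u,v,z):
    d=m['R'].T@np.array([(u-m['cx'])/m['fx'],(v-m['cy'])/m['fy'],1]); c=-m['R'].T@m['t']
    return c+d*(z-c[2])/d[2]
def proj(m,X):
    p=m['R']@np.array(X)+m['t']; return np.array([m['fx']*p[0]/p[2]+m['cx'],m['fy']*p[1]/p[2]+m['cy']])
def down(yaw):  # tool x axis at yaw, z down
    from scipy.spatial.transform import Rotation as R
    return (R.from_euler('z',yaw)*R.from_euler('x',np.pi)).as_quat()
E
python3 - <<'E'
from h import *
a,_=snap('top','top0'); b,_=snap('side','side0')
cv2.imwrite('pics/both.png',np.vstack([cv2.resize(a,(400,300)),cv2.resize(b,(400,300))])[:,:,::-1])
cv2.imwrite('pics/top0b.png',cv2.resize(a,(800,600))[:,:,::-1])
print(state())
for n in('top','side','wrist'):
  m=optics.camera_model(n);print(n,m['fx'],-np.array(m['R']).T@m['t'],np.array(m['R']).round(2).tolist())
E
```

```text
{'clock': 0.1, 'joint_pos': array([ 9.80196706e-01,  2.59224684e-01,  1.53593307e+00, -3.50716840e-05,
        1.34798229e+00, -2.02820287e-01]), 'joint_vel': array([ 1.05204254e-03, -5.20626436e-05, -3.85695726e-03,  1.83548987e-03,
        1.52337739e-03, -1.22565279e-03]), 'tau': array([ 2.29051744e-03, -4.38208258e+01, -2.84643245e+01,  7.20232632e-02,
        3.62597464e-02, -3.74607669e-05]), 'eef_pos': array([0.20771896, 0.50878346, 0.23194155]), 'eef_rot': array([ 1.92673253e-01,  9.81262666e-01, -7.20211157e-04, -2.83172027e-04]), 'wrist_force': array([ 0.28356506, -0.20264109,  0.23199873]), 'wrist_torque': array([-0.05236162, -0.00598796, -0.01877908]), 'grasp_force': 0.0, 'width': 0.09332278652622811}
top 490.8730953647533 [ 0.19552147 -0.00216326  1.80391475] [[0.01, -1.0, 0.0], [-0.98, -0.01, -0.21], [0.21, 0.0, -0.98]]
side 360.61055421076225 [0.36692584 0.8977166  0.69315827] [[-0.98, -0.22, -0.01], [-0.12, 0.55, -0.83], [0.19, -0.8, -0.56]]
wrist 287.97735411523746 [0.14003513 0.53647023 0.38279023] [[0.38, 0.93, -0.0], [0.89, -0.37, 0.26], [0.24, -0.1, -0.96]]
```

View pics/top0b.png

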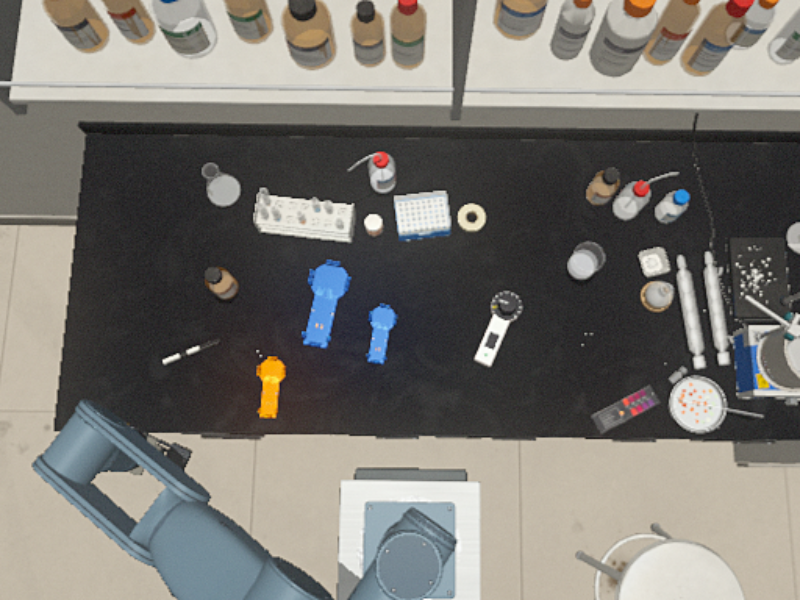

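View pics/side0.png

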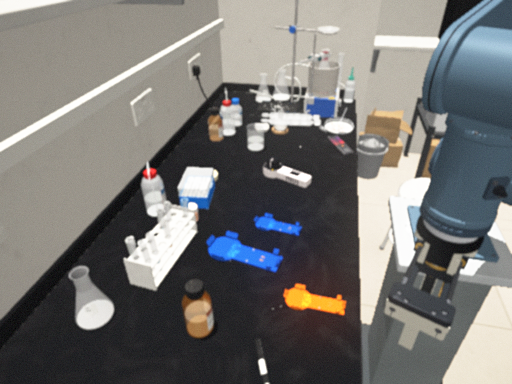

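Candidates for the cradle (top0b pixels): large blue (326,303), small blue (381,333) and orange (270,387). I choose the large blue one. The handset is the white one at (498,327), head at (507,306); the dark remote at (625,408) is a look-alike. The side view agrees. Next, close looks at both.

Run:
```python
from h import *
m=dict(np.load('pics/top0.npz')); s=512/800
P={k:ray(m,u*s,v*s,z) for k,(u,v,z) in dict(crHead=(329,281,.015),crEnd=(316,343,.015),hHead=(507,305,.04),hEnd=(484,360,.03),bottle=(226,293,0),small=(381,333,0.01),jar=(374,232,0),tape=(471,217,0),beaker=(583,268,0)).items()}
for k,v in P.items(): print(k,v.round(3))
ims=[]
m0=optics.camera_model('wrist')
from scipy.spatial.transform import Rotation as R
st=state();Rt=R.from_quat(st['eef_rot']).as_matrix();c=-m0['R'].T@m0['t']
print('cam offset in tool',(Rt.T@(c-st['eef_pos'])).round(3))
for n,a,b in(('c','crHead','crEnd'),('h','hHead','hEnd')):
    d=P[a]-P[b]; yaw=np.arctan2(d[1],d[0]); ctr=(P[a]+P[b])/2; print(n,ctr.round(3),round(yaw,3))
    q=down(yaw); pos=[ctr[0],ctr[1],.22]
    if n=='c': robot.goto(pos,q)
    else: robot.goto(pos,q)
    robot.wait(.2)
    im,mm=snap('wrist','w'+n); ims.append(im); print(state()['clock'],state()['joint_pos'].round(2))
    for i in ims[-1:]: pass
cv2.imwrite('pics/wboth.png',np.vstack([cv2.resize(i,(800,600))[:300*2] for i in ims])[:, :, ::-1])
for n,i in zip('ch',ims): cv2.imwrite(f'pics/w{n}b.png',cv2.resize(i,(800,600))[:,:,::-1])
```

```text
crHead [0.61  0.201 0.015]
crEnd [0.46  0.227 0.015]
hHead [ 0.552 -0.221  0.04 ]
hEnd [ 0.423 -0.167  0.03 ]
bottle [0.58 0.45 0.  ]
small [0.487 0.074 0.01 ]
jar [0.738 0.098 0.   ]
tape [ 0.78 -0.14  0.  ]
beaker [ 0.655 -0.411  0.   ]
cam offset in tool [ 0.073 -0.    -0.151]
c [0.535 0.214 0.015] -0.165
2.1917 [0.19 0.31 1.49 0.   1.34 1.92]
h [ 0.488 -0.194  0.035] -0.395
3.9583 [-0.59  0.22  1.61  0.    1.3   1.37]
```

View pics/wcb.png

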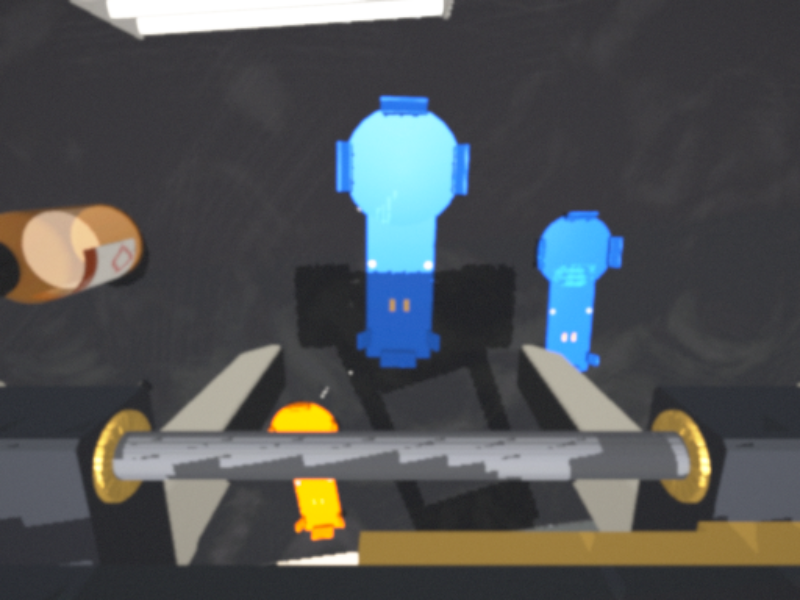

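View pics/whb.png

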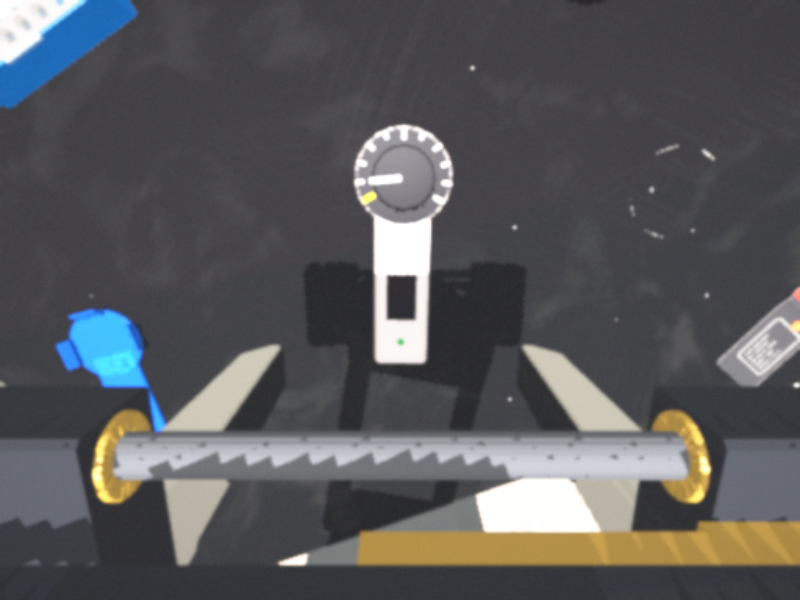

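Large blue cradle confirmed: far guide at (404,97), side guides at 337 and 469, near end at (398,366). Handset head spans 355–452 with its top at row 125. The handle end is at (401,363) and the pointer is at mark 1. Now I compute the poses and pick it up.

```bash
cat >> h.py <<'E'
def pose(f,far,near,z,half):
    m=dict(np.load(f'pics/{f}.npz')); a,b=[ray(m,(u+.5)*.64-.5,(v+.5)*.64-.5,z)[:2] for u,v in(far,near)]
    d=a-b; print(f,'len',np.linalg.norm(d).round(4)); return (a+b)/2,np.arctan2(d[1],d[0])
E
python3 - <<'E'
from h import *
C,cy=pose('wc',(404.5,97),(398,366),.022,0); H,hy=pose('wh',(403.5,125),(401,363),.03,0)
print(C,cy,H,hy)
np.savez('poses.npz',C=C,cy=cy,H=H,hy=hy)
u=np.array([np.cos(hy),np.sin(hy)]); g=H-.010*u; q=down(hy)
robot.goto([*g,.10],q); robot.servo_line([*g,.018],vel=.12,force_limit=15)
print(state()['eef_pos'])
effector.grab(f_grip=40); s=state(); print(s['width'],s['grasp_force'])
robot.servo_line([*g,.15],vel=.15); robot.wait(.2)
im,m=snap('wrist','wg'); cv2.imwrite('pics/wgb.png',cv2.resize(im,(800,600))[:,:,::-1])
s=state(); print(s['clock'],s['eef_pos'],s['width'],s['grasp_force'],s['wrist_force'],s['wrist_torque'])
E
```

```text
wc len 0.2082
wh len 0.1823
[0.55841658 0.2107898 ] -0.18896693168430756 [ 0.50396483 -0.20044132] -0.40383156772080275
[ 0.49558631 -0.19704039  0.0190232 ]
0.041886683498962775 39.994611740112305
7.475 [ 0.49437524 -0.19628425  0.14916558] 0.0415825633418663 39.99220311641693 [ 0.06557717  0.92650889 -2.86451205] [0.03522659 0.2018098  0.04173368]
```

View pics/wgb.png

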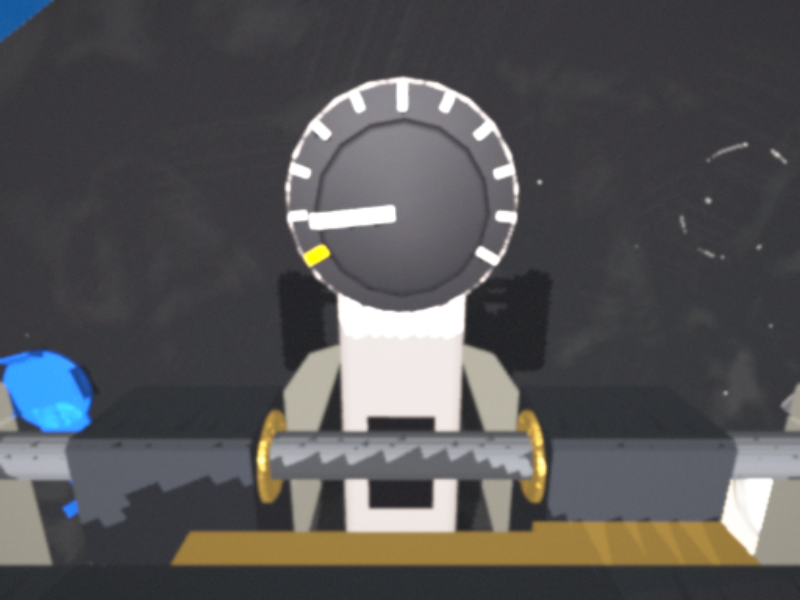

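Held squarely: head centred at column 402, handle end near row 530. I check the in-hand offset, then place it.

Run:
```python
from h import *
P=np.load('poses.npz'); C,cy,hy=P['C'],float(P['cy']),float(P['hy'])
s=state(); zt=s['eef_pos'][2]-.019+.03
m=dict(np.load('pics/wg.npz')); e=s['eef_pos'][:2]; hu=np.array([np.cos(hy),np.sin(hy)]); hv=np.array([-hu[1],hu[0]])
off=[]
for u,v in((402.5,77),(401,530)):
    d=ray(m,u*.64,v*.64,zt)[:2]-e; off.append((d@hu,d@hv)); print('inhand',off[-1])
gx=off[0][0]-.092; print('origin ahead of tcp',gx)
gx=.010 if abs(gx-.010)>.004 else gx
u=np.array([np.cos(cy),np.sin(cy)]); t=C-gx*u; q=down(cy)
robot.goto([*t,.15],q); robot.servo_line([*t,.045],vel=.12); robot.wait(.1)
print(state()['eef_pos'],t)
hit=robot.servo_line([*t,.0245],vel=.05,force_limit=12); s=state(); print(hit,s['eef_pos'],s['wrist_force'])
effector.gripper_open(); robot.wait(.2)
robot.servo_line([*(t-.0*u),.15],vel=.15); robot.wait(.2)
im,m=snap('wrist','wp'); cv2.imwrite('pics/wpb.png',cv2.resize(im,(800,600))[:,:,::-1])
s=state(); print(s['clock'],s['joint_pos'].round(2),s['wrist_force'])
```

```text
inhand (np.float64(0.10063107902768587), np.float64(-0.0005837180107155712))
inhand (np.float64(-0.054499897028720094), np.float64(-2.4496834766050274e-05))
origin ahead of tcp 0.008631079027685867
[0.55075417 0.21254606 0.04604249] [0.54993914 0.2124111 ]
True [0.549351   0.21232147 0.02379442] [-1.15647482  0.53755781  4.89604158]
12.975 [ 0.18  0.4   1.55 -0.    1.2   1.94] [ 0.27142902  0.17271018 -0.09972726]
```

View pics/wpb.png

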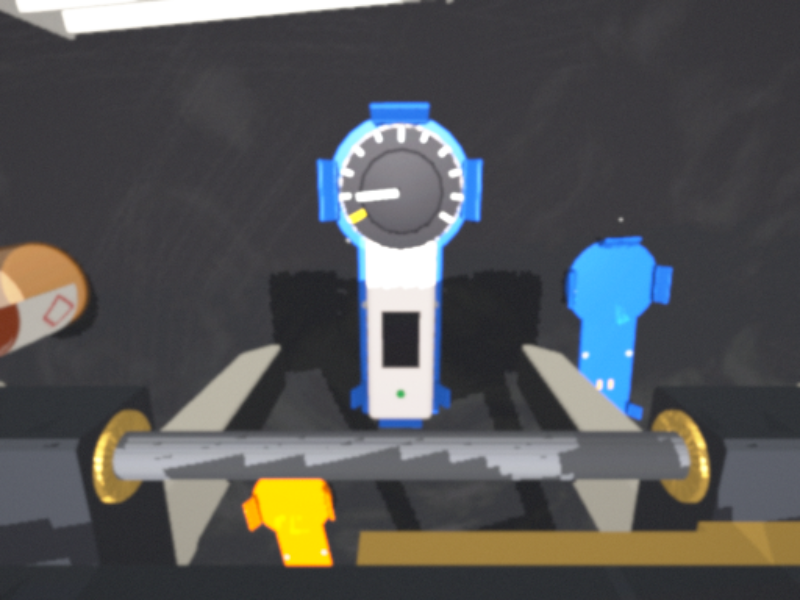

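Seated: guides show evenly round the handset, and it bottomed at +5 mm (expected +6). The pointer is still at mark 1. Now the knob, first grasp only, two clicks, then check.

```bash
cat >> h.py <<'E'
def turn(K,cy,da,f=25):
    """centred grasp on knob, turn clockwise by da, release (stays down)"""
    q=solve_ik([*K,.056],down(cy+da/2)); robot.move_j(q)
    effector.grab(f_grip=f); print('w',state()['width'],state()['grasp_force'])
    q1=np.array(solve_ik([*K,.056],down(cy-da/2))); robot.move_j(q1); robot.wait(.1)
    s=state(); print('at',s['eef_pos'],s['wrist_torque'].round(3),s['wrist_force'].round(1))
    effector.gripper_open(); print('clock',state()['clock'])
E
python3 - <<'E'
from h import *
P=np.load('poses.npz'); C,cy=P['C'],float(P['cy']); u=np.array([np.cos(cy),np.sin(cy)])
m=dict(np.load('pics/wp.npz'))
k=ray(m,401*.64,182*.64,.066)[:2]; K=C+.056*u; print('knob',K,'seen knob top',k)  # knob top circle centre
print('handset end',ray(m,400.5*.64,418*.64,.036)[:2],C-.092*u)
for d in(.42,-.42): print(solve_ik([*K,.056],down(cy+d)))
robot.goto([*K,.12],down(cy+.4189)); robot.servo_line([*K,.056],vel=.12,force_limit=15)
turn(K,cy,2*.4189)
s=state(); robot.servo_line([*K,.14],vel=.2)
robot.goto([*(K-.03*u),.15],down(cy)); robot.wait(.1)
im,m=snap('wrist','wk'); cv2.imwrite('pics/wkb.png',cv2.resize(im,(800,600))[:,:,::-1]); print(state()['clock'])
E
```

```text
knob [0.61341971 0.20027051] seen knob top [0.61833861 0.19873692]
handset end [0.47061026 0.2274107 ] [0.46805429 0.22807147]
[ 1.43009394e-01  5.80094788e-01  1.49885357e+00 -4.44089210e-16
  1.06264430e+00  1.48277265e+00]
[ 1.43009394e-01  5.80094788e-01  1.49885357e+00 -4.44089210e-16
  1.06264430e+00  2.32277265e+00]
w 0.04218944795598512 24.99992609024048
at [0.61339728 0.20017933 0.05597405] [-0.084  0.108  0.021] [-0.2 -0.4 -0.4]
clock 17.125
18.3083
```

View pics/wkb.png

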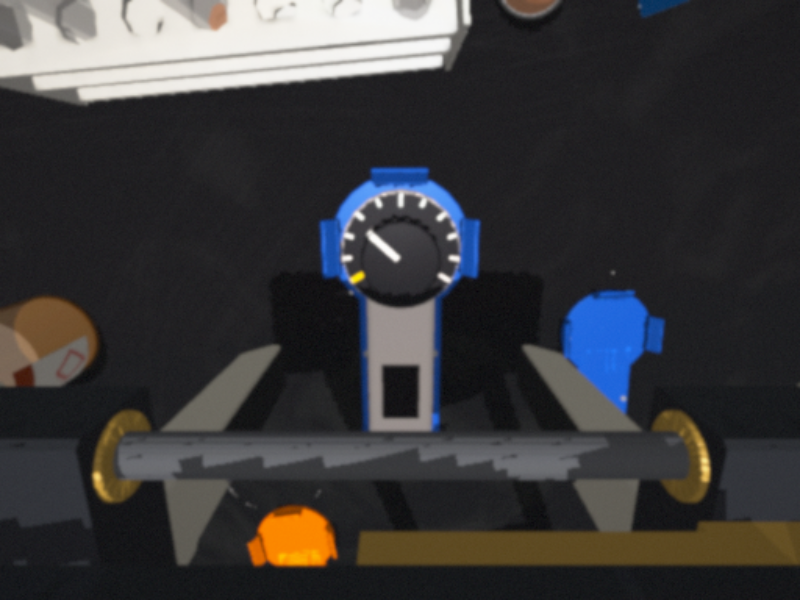

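The pointer moved from mark 1 to mark 3 as commanded, and the handset is still home. Two more two-click turns remain.

Run:
```python
from h import *
P=np.load('poses.npz'); C,cy=P['C'],float(P['cy']); u=np.array([np.cos(cy),np.sin(cy)])
K=C+.058*u
robot.goto([*K,.12],down(cy+.4189)); robot.servo_line([*K,.056],vel=.12,force_limit=15)
turn(K,cy,2*.4189); turn(K,cy,2*.4189)
robot.servo_line([*K,.14],vel=.2)
robot.goto([*(K-.06*u),.15],down(cy)); robot.wait(.1)
im,m=snap('wrist','wf'); cv2.imwrite('pics/wfb.png',cv2.resize(im,(800,600))[:,:,::-1]); print(state()['clock'])
```

```text
w 0.04268860502282735 25.000050365924835
at [0.61536323 0.19978352 0.05597165] [-0.142  0.177  0.051] [-0.  -1.5 -1.3]
clock 22.45
w 0.042603197621499264 24.999947547912598
at [0.61540085 0.19973799 0.05600395] [-0.159  0.156 -0.003] [ 0.1 -1.7  0.1]
clock 25.975
27.15
```

View pics/wfb.png

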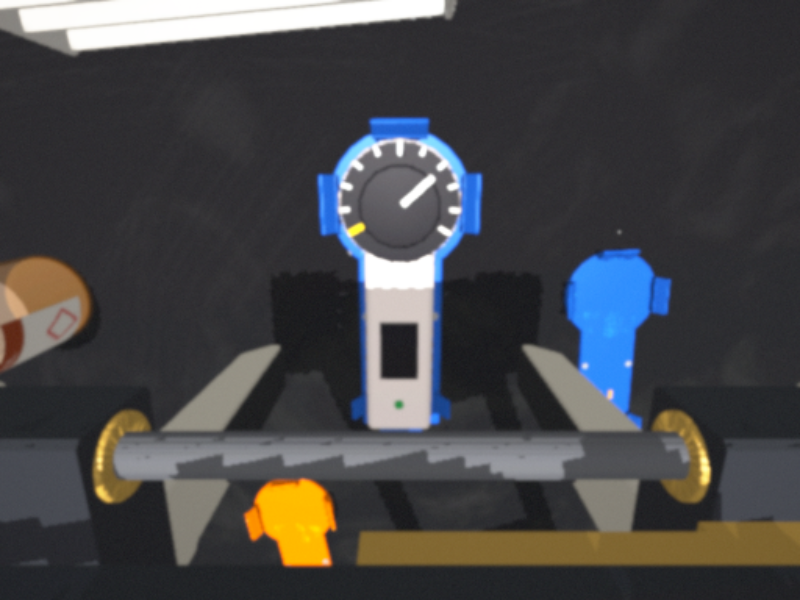

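The pointer (403,205)→(434,177) aims at mark 7 at (442,166). The handset sits inside all the guides.

```bash
python3 -c "
from h import *
print(job.hand_in())"
```

```text
the job is handed in; nothing more can be done
None
```

The handset is home in the large blue cradle and released, its dial rests at mark 7 by the last wrist picture, and the job was handed in at about 27 s of the 56 s allowed; no verdict came back.

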